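Put the perfume bottle away in the jewellery box

ROBOT

A 6-joint arm with a two-finger parallel gripper is mounted at the origin on the work surface. World frame = base frame: x ahead of the robot, y to its left, z up, the work surface at z = 0. Lengths are in m, angles in rad, forces in N, time in s.
With the tool pointing down it reaches from about 0.275 to 0.75 m from the base axis. Payload 10.2 kg.
Tool frame: the origin (TCP) lies on the centre line of the jaws, within the pads' length; the fingertips stand 11 mm ahead of it and the grasp point (between the pads) lies 8 mm behind it (env.nose_length is the distance from the TCP to the fingertips, in m); z points along the fingers, y is the line along which they close (so a half turn about z gives the same grasp; the last joint's range is limited). The gripper opens to 85 mm and grips with 20 to 120 N. Pads are 22 mm wide; open, the fingers measure 114 mm over their backs; the gripper's body (76 mm by 85 mm) begins 54 mm behind the grasp point. The pads swing forward as they close: fully open they stand 13 mm farther back than shut.
Start: joints at [-0.223, 0.313, 1.498, -0, 1.331, -0.223], TCP at [0.525, -0, 0.242] pointing down, gripper open.
Joint ranges: [-2.94, 2.94], [-0.97, 2.17], [0.19, 2.56], [-1.23, 4.37], [0.02, 3.11], [-2.88, 2.88]. Speed limits (rad/s): [2.39, 2.39, 3.01, 3.14, 3.14, 3.14].

INTERFACE

Orientations are given as a 3x3 rotation matrix whose columns are the frame's x, y, z axes.
In Python, from plant import env gives the robot as it stands. The module is installed in compiled form; this text tells all that it offers.
- The arm moves only by the tool move_arm, never from a script. Its argument "commands" is a list of rows, each a list of 6 numbers: the shift along the tool's x, y, z as a fraction of full scale, then the turn, a rotation vector about the tool's x, y, z as a fraction of full scale. A call has 1 to 20 rows; each row is the pose to reach, as a shift and turn from the pose commanded when the call began, along the tool's axes at that moment, turning the shorter way round; what a row does not reach only later rows make up. Full scale, the value 1, is 0.3 m for a shift and 360 degrees for a turn. A row lasts 1/12 s, in which the tool goes at most 41.7 mm and 7.16 degrees, less where a joint would pass 70% of its speed; a pose out of reach is approached as far as the arm can. A call with a number of a shift or a turn outside -1 to 1 is refused whole. A call with a gripper value outside its range is refused whole. "gripper" is the opening, from -1 (shut) to 1 (fully open), set as the call begins (left out, the last holds). The fingers move at their own pace and stop on an object; "newtons" is the grip in N (left out, the last holds). Time passes only in rows, so rows that repeat a pose let the fingers close. It gives the time, the measured TCP pose, the force, the opening and the grip force at its end, in the units of the state.
- env.get_state(): the state, without advancing time (a new reading comes with each control period).
- env.snapshot(name): name is "scene" or "side" or "wrist"; returns (picture, depth): 400x640x3 uint8, red, green, blue; 400x640 float32, m along the optical axis (not along the pixel's ray), 0 where there is no reading.
- env.calibration(name): a dict with "K" (3x3 intrinsics, pixels), "R" (3x3) and "t" (3): a world point X has camera coordinates R X + t. Camera axes: x right, y down, z forward; pixel columns grow to the right and rows downward; lengths in m; the calibration is good to about 2 mm. The wrist camera is an equidistant fisheye: a pixel r from the principal point sees the ray r / f radians off the axis. A picture is of the moment at which its call begins: read the wrist's pose just before it. calibration takes no time and is no camera call; for the wrist camera it gives the pose at the moment of the call.
- env.sign_off(): hands the job in; it is judged then, once.
The state is a dict: "clock": time; "joint_pos": joint angles; "dq": joint speeds; "tau": joint torques, N m; "ee_pos": TCP position; "tool_rot": TCP orientation; "ft_force": force on the tool from outside, world axes, zero at the start; "ft_torque": the same for the moment, N m; "gripper_width": finger opening in m; "grip_force": force on a finger pad.
Only numpy, scipy, OpenCV 4.12 (cv2) and the standard library are available. Lean on these libraries where they do the work, as an engineer would, in place of code of your own. Each camera call takes 0.05 s, during which the arm holds its last target. There are 200 camera calls.

TASK

First swing the lid of the pink jewellery box up by its brass knob, without flinging it, until it leans back on its stop. Then lift the amber perfume bottle out of its teal plastic tray (only its two ends can be reached there), lay it flat on the cork mat and let go of it; take it again across its sides and lower it gently, without dropping it, to lie flat the same way up in the box's empty compartment. Leave the lid open, and do not disturb the bangle or the other things on the table.

Things in the scene. Friction and masses are not known exactly. Their poses are not given: they have to be found in the camera images.
- jbox: Pink jewellery box, fixed; 125 (x) x 178 (y) x 55 mm high without lid, walls and floor 5 mm. Origin: centre of underside; z up, x to the hinge side (far from robot), y along its length. A padded ledge 25 mm deep, 46 mm high fills the hinge side; in front of it a divider makes two compartments of 90 (x) x 81.5 (y) mm, 50 mm deep: the +y one is empty, the -y one holds a bangle.
- cell (a point): Centre of the floor of the empty compartment of the jewellery box (43 mm to +y and 12.5 mm to -x of the box's centre, 5 mm above its underside); axes as the box.
- lid (a joint): Angle of the box's lid: 0 shut, 1.85 rad fully open on its stop (leaning back past upright). It may start slightly ajar. The hinge is stiff: the lid stays where it is left. The lid is a pale pink plate 125 x 178 x 8 mm on the rim.
- lid_handle (a point): Middle of the lid's brass knob: head 28 mm across, 16 mm thick, its centre 35 mm above the lid's outer face on a 12 mm stem, 95 mm from the hinge, half way along the lid. With the lid shut it points up; its axes turn with the lid (z out of the lid's face, x towards the hinge).
- lid_hinge (a point): Middle of the hinge line, on the rim of the box's +x wall, at the lid's underside. The hinge runs along the box's y axis; with the lid shut the knob's grip point lies 95 mm to -x of it and 43 mm above it, and moves up and over towards +x as the lid opens.
- tray: Teal plastic tray, fixed, 85 (x) x 140 (y) mm, floor 4 mm thick; its leaf lies open flat on the table on the +x side. Two walls 66 mm long (y), 12 mm thick, rise 26 mm above the floor and leave a 35 mm wide channel along y that holds the bottle. Past each end of the bottle are 34 mm of free floor, then a rim 12 mm high. Origin: centre of underside, without the leaf.
- bottle: Amber glass perfume bottle lying on its broad face, 64 long (y) x 30 wide (x) x 24 mm high (z), about 110 g: amber body 46 mm long at the -y end, square brass cap (24 wide, 20 high) at the +y end, plain pale label on top. Origin: centre of its underside, mid-length. Starts in the channel of the tray.
- mat: Cork mat, fixed, 100 (x) x 110 (y) mm, 4 mm thick. Origin: centre of its underside.
- bangle: Brass bangle lying in the jewellery box's other (-y) compartment, outer diameter 66 mm, 10 mm high. Leave it.
- comb: Wooden comb lying flat, 30 x 170 (y) x 8 mm; leave it. Origin: centre of underside.
- clipper: Chrome nail clipper, 62 (x) x 13 x 13 mm; leave it. Origin: centre of underside.
- padlock: Red steel padlock lying flat, 110 (x, with shackle and key) x 50 x 22 mm; leave it. Origin: centre of the underside of its red body.
- jar: White cream jar with a blue cap, 56 mm diameter, 45 mm high; leave it. Origin: centre of underside.
- varnish: Small red nail varnish bottle with a black cap, standing, 32 mm diameter, 65 mm high; leave it. Origin: centre of underside.
Not all that is in view belongs to the job. There is more than one size of the bottle; the job needs the smallest.

How it is judged:
On the way, in this order (a step that is already met when the one before it is completed fails the run):
1. the lid of the jewellery box is open on its stop (value of joint lid above 1.75 rad), for 0.2 s.
2. the bottle lies flat on the cork mat, let go of and at rest (x of bottle in the frame of mat between -0.05 and 0.05 m and y of bottle in the frame of mat between -0.055 and 0.055 m and z of bottle in the frame of mat between 0 and 0.009 m and angle between bottle's own z axis and vertical below 0.12 rad and contact force between the fingers and bottle below 0.1 N and linear speed of bottle below 0.03 m/s), for 0.2 s.
At the end, for the whole second after the job is handed in: The lid stands open on its stop (above 1.75 rad) and the perfume bottle lies flat (within 0.15 rad), the same way up as at the start, on the floor (within 6 mm) of the empty compartment, wholly inside it, released and at rest (value of joint lid above 1.75 rad and x of bottle in the frame of cell between -0.035 and 0.035 m and y of bottle in the frame of cell between -0.031 and 0.031 m and z of bottle in the frame of cell between -0.004 and 0.006 m and angle between bottle's own z axis and vertical below 0.15 rad and linear speed of bottle below 0.03 m/s); the robot touches nothing.
It fails at once if the lid is flung or slammed (faster than 3.5 rad/s) (velocity of joint lid above 3.5 rad/s).
It fails at once if the bottle is dropped into the box (faster than 0.6 m/s inside it) (x of bottle in the frame of cell between -0.05 and 0.05 m and y of bottle in the frame of cell between -0.045 and 0.045 m and z of bottle in the frame of cell below 0.045 m and linear speed of bottle above 0.6 m/s).
It fails at once if the bangle is moved by more than 25 mm (distance of bangle from where it was at the start of the episode above 0.025 m).
It fails at once if the comb, clipper, padlock, jar or varnish is moved by more than 25 mm (distance of any of comb, clipper, padlock, jar, varnish from where it was at the start of the episode above 0.025 m).
It also fails if it takes over 72 s, if anything falls off the work surface, if the arm or the gripper's body presses on something with over 40 N, if the wrist force passes 120 N, or if a joint passes its speed limit or range.

## Working session

There is one attempt and no reset: what is moved stays moved. The work goes in short steps, Python scripts to look and compute and a tool call to move; the robot and the scene stay as the last step left them, time stands still between calls to the robot, and variables do not carry over. Pictures are saved under pics/ and viewed, at most 13 in all, crops included, and the job is handed in when it is done.

Besides the shell and the picture viewer there is one more tool, called by a JSON object that holds its "fn" and its "kwargs". move_arm: Moves the arm, as the interface text tells. Shift numbers are shares of 0.3 m and turn numbers shares of 360 degrees, none past 1 either way. Its arguments: {"type":"object","properties":{"commands":{"type":"array"},"gripper":{"type":"number"},"newtons":{"type":"number"}},"required":["commands"]}

```bash
mkdir -p pics; cat > h.py <<'E'
import numpy as np, cv2
from plant import env
def cloud(name):
    c=env.calibration(name); im,d=env.snapshot(name)
    K,R,t=[np.array(c[k]) for k in('K','R','t')]
    v,u=np.mgrid[:400,:640]
    P=np.stack([(u-K[0,2])/K[0,0]*d,(v-K[1,2])/K[1,1]*d,d],-1)
    return im,d,(P-t.reshape(3))@R
E
python3 - <<'E'
from h import *
for n in('scene','side'):
    im,d,P=cloud(n); np.savez(n,im=im,d=d,P=P)
    cv2.imwrite(f'pics/{n}.png',im[:,:,::-1])
    c=env.calibration(n); print(n,c['K'],-np.array(c['R']).T@np.array(c['t']).reshape(3),(d>0).mean())
print(env.get_state())
E
```

```text
scene [[428.27556051   0.         317.52720313]
 [  0.         428.27556051 197.57085356]
 [  0.           0.           1.        ]] [1.15930883 0.60208136 0.98797555] 0.996140625
side [[450.67295251   0.         317.12317243]
 [  0.         450.67295251 201.07186626]
 [  0.           0.           1.        ]] [ 0.07553627 -1.02411918  1.00031099] 0.995984375
{'clock': 0.1, 'joint_pos': array([-2.23387852e-01,  3.13369061e-01,  1.49835553e+00, -4.56853581e-05,
        1.33102415e+00, -2.23407615e-01]), 'dq': array([ 0.00154561, -0.00078596, -0.00266828, -0.00094664, -0.000196  ,
       -0.00298714]), 'tau': array([ 2.30574413e-03, -4.12899542e+01, -2.60142785e+01, -1.81123951e-04,
        3.02137116e-03,  1.15447833e-05]), 'ee_pos': array([5.24775547e-01, 3.40852967e-05, 2.41807192e-01]), 'tool_rot': array([[-3.05169117e-05,  9.99999353e-01, -1.13719016e-03],
       [ 9.99999977e-01,  3.07589670e-05,  2.12836989e-04],
       [ 2.12871830e-04, -1.13718364e-03, -9.99999331e-01]]), 'ft_force': array([ 0.39867663,  0.42166583, -0.03570942]), 'ft_torque': array([-0.03569235, -0.0360182 ,  0.0231806 ]), 'grip_force': 0.0, 'gripper_width': 0.0851426473608944}
```

View pics/scene.png

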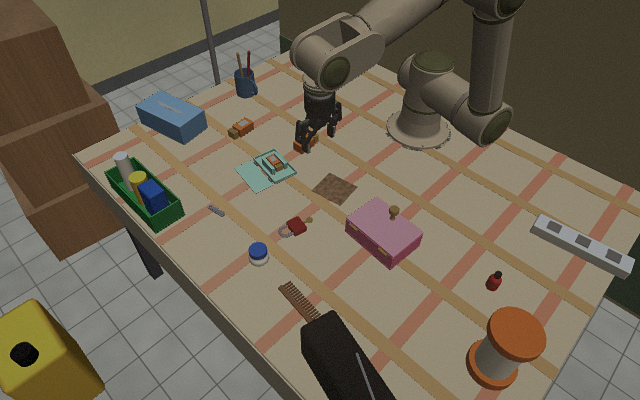

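View pics/side.png

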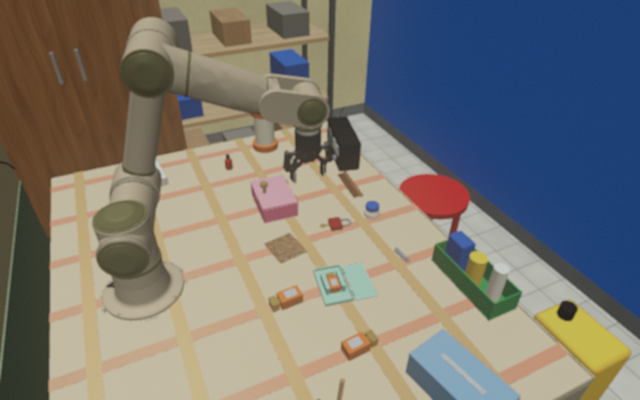

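The scene view shows three amber bottles: in the tray (scene 276,160; side 335,282), loose (scene 240,127; side 357,345), and partly behind the gripper (scene 305,143; side 288,297). The one in the teal tray fits the description and looks smallest. The box is at scene (383,232) with its knob at (394,211), and the mat is at (335,189).

```bash
python3 - <<'E'
from h import *
boxes={'scene':{'jbox':(335,190,430,275),'knob':(385,200,402,222),'tray':(225,140,302,198),'mat':(305,168,362,207),'bot':(255,145,295,178),'bA':(225,112,258,142),'bB':(290,130,325,156)},
'side':{'jbox':(245,170,302,225),'knob':(255,176,272,194),'tray':(308,258,380,308),'mat':(258,230,312,266),'bot':(320,268,350,297),'bA':(335,328,382,360),'bB':(264,282,308,312)}}
hue={'jbox':lambda h,s,v:((h>160)|(h<3))&(s>50),'knob':lambda h,s,v:(h>8)&(h<35)&(s>70),'tray':lambda h,s,v:(h>70)&(h<100)&(s>50),'mat':lambda h,s,v:(h>5)&(h<25)&(v<170)&(s>60),'bot':lambda h,s,v:(h<25)&(s>120)}
hue['bA']=hue['bB']=hue['bot']
for n in boxes:
    z=np.load(n+'.npz');im,P=z['im'],z['P'];hsv=cv2.cvtColor(im,cv2.COLOR_RGB2HSV).astype(int)
    for k,(a,b,c,d) in boxes[n].items():
        m=hue[k](*[hsv[b:d,a:c,i] for i in range(3)])
        p=P[b:d,a:c][m]
        if k in('tray','mat','jbox'):p=p[p[:,2]>-.01]
        r=cv2.minAreaRect(p[:,:2].astype(np.float32)) if len(p)>5 else None
        print(n,k,len(p),'rect',np.round(r[0],3),np.round(r[1],3),round(r[2],1),'z',np.round(np.percentile(p[:,2],[2,50,98]),3),'med',np.round(np.median(p,0),3))
        if k=='jbox':
            zt=np.percentile(p[:,2],90); q=p[p[:,2]>.058]; r=cv2.minAreaRect(q[:,:2].astype(np.float32)); print('  top',np.round(cv2.boxPoints(r),3),r[1],r[2]); A=np.c_[q[:,:2],np.ones(len(q))];print('  plane',np.linalg.lstsq(A,q[:,2],rcond=None)[0])
im=np.load('scene.npz')['im'][100:210,200:360]; im2=np.load('side.npz')['im'][230:380,230:400]
cv2.imwrite('pics/crop.png',np.hstack([cv2.resize(im,(400,275),interpolation=2),cv2.resize(im2,(312,275),interpolation=2)])[:,:,::-1])
E
```

```text
scene jbox 3053 rect [0.802 0.346] [0.852 0.212] 21.6 z [0.004 0.062 0.066] med [0.51  0.238 0.062]
  top [[0.368 0.286]
 [0.445 0.093]
 [1.236 0.409]
 [1.159 0.602]] (0.8525261282920837, 0.207801952958107) 21.794212341308594
  plane [ 0.75513443  0.18403987 -0.35124229]
scene knob 122 rect [0.751 0.395] [0.913 0.054] 30.3 z [-0.002  0.103  0.108] med [0.461 0.226 0.103]
scene tray 1045 rect [0.786 0.175] [1.118 0.192] 58.6 z [-0.002  0.003  0.03 ] med [ 0.552 -0.216  0.003]
scene mat 1314 rect [0.764 0.262] [1.044 0.18 ] 40.5 z [-0.004  0.002  0.007] med [ 0.452 -0.007  0.002]
scene bot 123 rect [0.815 0.152] [1.13  0.094] 47.8 z [0.005 0.025 0.032] med [ 0.51  -0.206  0.025]
scene bA 293 rect [0.817 0.044] [1.307 0.092] 54.4 z [0.002 0.027 0.036] med [ 0.485 -0.422  0.027]
scene bB 176 rect [ 0.467 -0.127] [0.382 0.084] 41.1 z [-0.001  0.023  0.301] med [ 0.397 -0.208  0.023]
side jbox 580 rect [ 0.326 -0.376] [1.382 0.149] 75.0 z [0.008 0.04  0.068] med [0.465 0.133 0.04 ]
  top [[ 0.076 -1.024]
 [ 0.216 -1.062]
 [ 0.572  0.252]
 [ 0.431  0.29 ]] (1.3614085912704468, 0.14570830762386322) 74.86253356933594
  plane [-0.53267983 -0.60585455  0.4054496 ]
side knob 74 rect [0.483 0.315] [0.227 0.043] 78.2 z [-0.004  0.097  0.109] med [0.456 0.221 0.097]Traceback (most recent call last):
  File "<stdin>", line 13, in <module>
TypeError: 'NoneType' object is not subscriptable
```

```bash
python3 - <<'E'
from h import *
def rect(p,lab):
    p=p[np.abs(p[:,:2]-np.median(p[:,:2],0)).max(1)<.16]
    r=cv2.minAreaRect(p[:,:2].astype(np.float32)); print(lab,len(p),'c',np.round(r[0],3),'size',np.round(r[1],3),'ang',round(r[2],1),'z',np.round(np.percentile(p[:,2],[2,50,98]),3),'med',np.round(np.median(p,0),3))
    return p
for n,B in {'scene':{'jbox':(335,190,430,275),'knob':(385,200,402,222),'tray':(225,140,302,198),'mat':(305,168,362,207),'bot':(255,145,295,178)},'side':{'jbox':(245,170,302,225),'knob':(255,176,272,194),'tray':(308,258,380,308),'mat':(258,230,312,266),'bot':(320,268,350,297)}}.items():
    z=np.load(n+'.npz');im,P,D=z['im'],z['P'],z['d'];H,S,V=[x.astype(int) for x in cv2.split(cv2.cvtColor(im,cv2.COLOR_RGB2HSV))]
    def g(k,m):
        a,b,c,d=B[k];s=np.s_[b:d,a:c];return P[s][(m&(D>0))[s]]
    Z=P[...,2]
    pk=((H>155)|(H<4))&(S>40)
    q=rect(g('jbox',pk&(Z>.055)&(Z<.09)),n+' boxtop')
    A=np.c_[q[:,:2],np.ones(len(q))];print('  plane',np.linalg.lstsq(A,q[:,2],rcond=None)[0])
    rect(g('knob',(Z>.085)&(Z<.14)),n+' knob')
    teal=(H>70)&(H<100)&(S>40)
    rect(g('tray',teal&(Z>-.01)&(Z<.04)),n+' trayall')
    rect(g('tray',(Z>.023)&(Z<.04)&teal),n+' traywalls')
    rect(g('tray',(Z>.022)&(Z<.04)),n+' wall+bottle')
    rect(g('bot',(H<28)&(S>90)&(Z>.014)&(Z<.04)),n+' bottle')
    rect(g('mat',(V<150)&(H<25)&(S>50)&(Z>-.01)&(Z<.02)),n+' mat')
im=np.load('scene.npz')['im'][100:210,200:360]; im2=np.load('side.npz')['im'][230:380,230:400]
cv2.imwrite('pics/crop.png',np.hstack([cv2.resize(im,(400,275),interpolation=2),cv2.resize(im2,(312,275),interpolation=2)])[:,:,::-1])
E
```

```text
scene boxtop 2250 c [0.49  0.222] size [0.178 0.127] ang 85.9 z [0.058 0.063 0.066] med [0.497 0.232 0.063]
  plane [-0.00762539 -0.00138975  0.06679363]
scene knob 95 c [0.458 0.224] size [0.025 0.027] ang 58.0 z [0.091 0.104 0.108] med [0.461 0.226 0.104]
scene trayall 1171 c [ 0.544 -0.223] size [0.144 0.159] ang 80.3 z [-0.002  0.003  0.03 ] med [ 0.555 -0.216  0.003]
scene traywalls 109 c [ 0.509 -0.217] size [0.067 0.062] ang 78.5 z [0.024 0.028 0.032] med [ 0.497 -0.219  0.028]
scene wall+bottle 291 c [ 0.467 -0.212] size [0.069 0.146] ang 82.4 z [0.023 0.028 0.034] med [ 0.505 -0.218  0.028]
scene bottle 113 c [ 0.465 -0.21 ] size [0.067 0.118] ang 82.1 z [0.015 0.025 0.031] med [ 0.51  -0.208  0.025]
scene mat 1727 c [ 0.432 -0.016] size [0.178 0.187] ang 45.4 z [-0.005  0.001  0.007] med [ 0.444 -0.011  0.001]
side boxtop 990 c [0.486 0.218] size [0.185 0.123] ang 85.8 z [0.057 0.064 0.068] med [0.488 0.202 0.064]
  plane [-0.00304641  0.0044977   0.06418066]
side knob 55 c [0.455 0.221] size [0.025 0.027] ang 8.9 z [0.091 0.105 0.109] med [0.454 0.216 0.105]
side trayall 1237 c [ 0.541 -0.226] size [0.143 0.152] ang 79.7 z [-0.001  0.004  0.031] med [ 0.553 -0.24   0.004]
side traywalls 126 c [ 0.506 -0.22 ] size [0.069 0.059] ang 79.2 z [0.024 0.029 0.033] med [ 0.524 -0.22   0.029]
side wall+bottle 343 c [ 0.506 -0.22 ] size [0.069 0.06 ] ang 79.2 z [0.023 0.028 0.033] med [ 0.505 -0.225  0.028]
side bottle 121 c [ 0.505 -0.223] size [0.064 0.03 ] ang 80.0 z [0.016 0.026 0.031] med [ 0.504 -0.238  0.026]
side mat 347 c [ 0.438 -0.009] size [0.091 0.105] ang 9.1 z [-0.     0.004  0.008] med [ 0.433 -0.009  0.004]
```

View pics/crop.png

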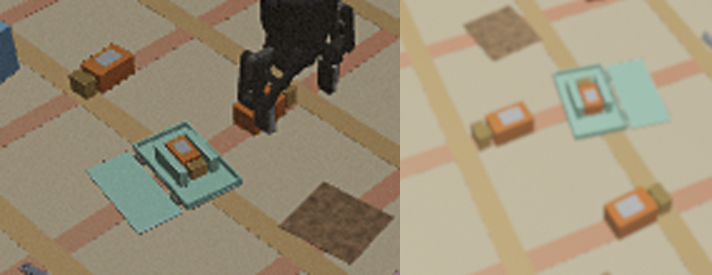

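The crop shows the tray bottle (left panel 185,150) is clearly smaller than the two loose ones, with its cap towards +y, so I choose it. The box lid is shut, with the knob at about (0.456, 0.222) and yaw about -4°. I move above the knob.

{"fn": "move_arm", "kwargs": {"commands": [[0.741,-0.231,0.339,0,0,-0.2386],[0.741,-0.231,0.339,0,0,-0.2386],[0.741,-0.231,0.339,0,0,-0.2386],[0.741,-0.231,0.339,0,0,-0.2386],[0.741,-0.231,0.339,0,0,-0.2386],[0.741,-0.231,0.339,0,0,-0.2386],[0.741,-0.231,0.339,0,0,-0.2386],[0.741,-0.231,0.339,0,0,-0.2386],[0.741,-0.231,0.339,0,0,-0.2386],[0.741,-0.231,0.339,0,0,-0.2386],[0.741,-0.231,0.339,0,0,-0.2386],[0.741,-0.231,0.339,0,0,-0.2386],[0.741,-0.231,0.339,0,0,-0.2386],[0.741,-0.231,0.339,0,0,-0.2386],[0.741,-0.231,0.339,0,0,-0.2386]], "gripper": 1, "newtons": 40}}

```text
clock: 1.35
ee_pos: [0.4556, 0.2223, 0.1405]
tool_rot: [[-0.997, 0.075, -0.0], [0.075, 0.997, -0.0], [0.0, -0.0, -1.0]]
ft_force: [-0.5, -0.7, 0.5]
gripper_width: 0.0858
grip_force: 0.0
```

{"fn": "move_arm", "kwargs": {"commands": [[0,0,0.1,0,0,0],[0,0,0.167,0,0,0],[0,0,0.167,0,0,0],[0,0,0.167,0,0,0]]}}

```text
clock: 1.68
ee_pos: [0.4555, 0.2222, 0.0903]
tool_rot: [[-0.997, 0.073, -0.002], [0.073, 0.997, -0.0], [0.002, -0.0, -1.0]]
ft_force: [-0.2, -0.3, 0.5]
gripper_width: 0.0854
grip_force: 0.0
```

{"fn": "move_arm", "kwargs": {"commands": [[0,0,0,0,0,0],[0,0,0,0,0,0],[0,0,0,0,0,0],[0,0,0,0,0,0],[0,0,0,0,0,0],[0,0,0,0,0,0],[0,0,0,0,0,0],[0,0,0,0,0,0]], "gripper": -1}}

```text
clock: 2.35
ee_pos: [0.4559, 0.2238, 0.0911]
tool_rot: [[-0.997, 0.072, 0.001], [0.072, 0.997, 0.003], [-0.001, 0.003, -1.0]]
ft_force: [-1.0, 11.0, 1.1]
gripper_width: 0.0262
grip_force: 39.4
```

```bash
python3 - <<'E'
import numpy as np
r=np.hypot(.095,.043);a0=np.arctan2(.043,-.095)
for i in range(1,24):
    a=a0-i*1.9/23*1
    print(i,np.round([-(r*np.cos(a)+.095)/.3,-(r*np.sin(a)-.043)/.3],3).tolist())
E
```

```text
1 [-0.013, -0.026]
2 [-0.028, -0.05]
3 [-0.045, -0.073]
4 [-0.064, -0.095]
5 [-0.084, -0.115]
6 [-0.106, -0.133]
7 [-0.13, -0.15]
8 [-0.155, -0.164]
9 [-0.181, -0.177]
10 [-0.207, -0.187]
11 [-0.235, -0.195]
12 [-0.263, -0.2]
13 [-0.292, -0.203]
14 [-0.32, -0.204]
15 [-0.349, -0.203]
16 [-0.378, -0.199]
17 [-0.406, -0.193]
18 [-0.433, -0.184]
19 [-0.46, -0.174]
20 [-0.485, -0.161]
21 [-0.51, -0.146]
22 [-0.533, -0.129]
23 [-0.555, -0.11]
```

{"fn": "move_arm", "kwargs": {"commands": [[-0.013,0,-0.026,0,0,0],[-0.028,0,-0.05,0,0,0],[-0.045,0,-0.073,0,0,0],[-0.064,0,-0.095,0,0,0],[-0.084,0,-0.115,0,0,0],[-0.106,0,-0.133,0,0,0],[-0.13,0,-0.15,0,0,0],[-0.155,0,-0.164,0,0,0],[-0.155,0,-0.164,0,0,0]]}}

```text
clock: 3.1
ee_pos: [0.5026, 0.2203, 0.1405]
tool_rot: [[-0.997, 0.072, 0.0], [0.072, 0.997, 0.003], [-0.0, 0.003, -1.0]]
ft_force: [-2.0, 8.5, 3.7]
gripper_width: 0.0258
grip_force: 40.4
```

```bash
python3 - <<'E'
from h import *
print(env.calibration('wrist')['K'])
a=[env.snapshot(n)[0] for n in('scene','side')]
a=[cv2.resize(a[0][120:280,300:460],(390,390),interpolation=2),cv2.resize(a[1][120:280,200:360],(390,390),interpolation=2)]
cv2.imwrite('pics/lid1.png',np.hstack(a)[:,:,::-1])
E
```

```text
[[309.70691629   0.         320.47500302]
 [  0.         309.70691629 192.91263475]
 [  0.           0.           1.        ]]
```

View pics/lid1.png

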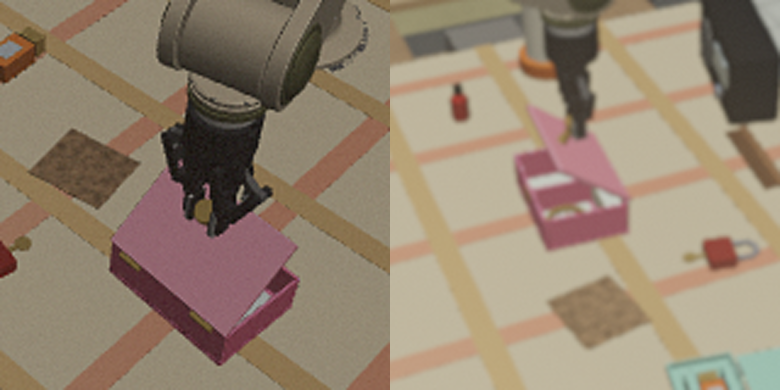

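The picture shows the knob held and the lid about 40° open (hinge line at the far side, as expected). Continuing.

{"fn": "move_arm", "kwargs": {"commands": [[-0.026,0,-0.013,0,0,0],[-0.052,0,-0.023,0,0,0],[-0.08,0,-0.031,0,0,0],[-0.108,0,-0.036,0,0,0],[-0.137,0,-0.039,0,0,0],[-0.165,0,-0.04,0,0,0],[-0.194,0,-0.039,0,0,0],[-0.223,0,-0.035,0,0,0],[-0.251,0,-0.029,0,0,0],[-0.278,0,-0.02,0,0,0],[-0.305,0,-0.01,0,0,0],[-0.33,0,0.003,0,0,0],[-0.355,0,0.018,0,0,0],[-0.378,0,0.035,0,0,0],[-0.387,0,0.042,0,0,0],[-0.387,0,0.042,0,0,0],[-0.387,0,0.042,0,0,0]]}}

```text
clock: 4.62
ee_pos: [0.6187, 0.2116, 0.128]
tool_rot: [[-0.997, 0.072, 0.003], [0.072, 0.997, 0.002], [-0.003, 0.002, -1.0]]
ft_force: [2.6, 5.3, 3.0]
gripper_width: 0.0262
grip_force: 41.3
```

```bash
python3 - <<'E'
from h import *
a=[]
for n,s in(('scene',np.s_[120:280,300:460]),('side',np.s_[120:280,200:360])):
    im,d,P=cloud(n); a.append(cv2.resize(im[s],(390,390),interpolation=2)); np.savez(n+'2',im=im,d=d,P=P)
cv2.imwrite('pics/lid2.png',np.hstack(a)[:,:,::-1])
# lid plane from pink points in box frame
y=-np.deg2rad(4.2);R=np.array([[np.cos(y),np.sin(y)],[-np.sin(y),np.cos(y)]])
for n in('scene','side'):
    z=np.load(n+'2.npz');P=z['P'].reshape(-1,3);h=cv2.cvtColor(z['im'],cv2.COLOR_RGB2HSV).reshape(-1,3).astype(int)
    q=(P[:,:2]-[.5503,.2155])@R.T
    m=((h[:,0]>155)|(h[:,0]<4))&(h[:,1]>40)&(P[:,2]>.075)&(P[:,2]<.25)&(abs(q[:,0])<.15)&(abs(q[:,1])<.12)
    if m.sum()>20:
        f=np.polyfit(P[m,2],q[m,0],1); print(n,m.sum(),'angle',np.pi/2+np.arctan(f[0]),f)
E
```

```text
scene 421 angle 1.9372617396683007 [ 0.38380239 -0.01809922]
side 616 angle 1.8349420788736888 [ 0.2704656  -0.01519553]
```

View pics/lid2.png

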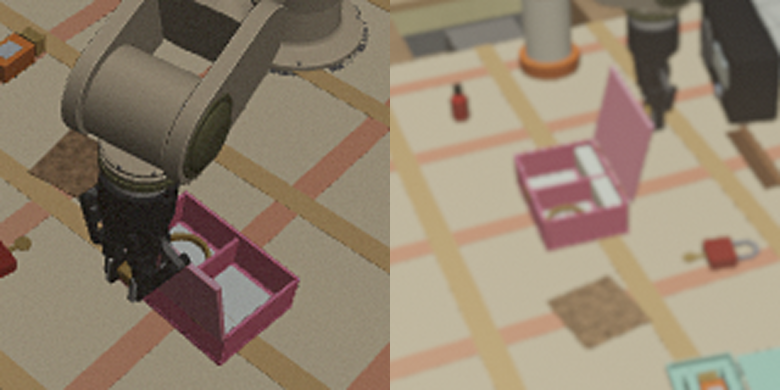

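The picture shows the lid leaning past upright (about 1.83 rad). I nudge it on to the stop.

{"fn": "move_arm", "kwargs": {"commands": [[-0.008,0,0.007,0,0,0],[-0.016,0,0.014,0,0,0],[-0.016,0,0.014,0,0,0],[-0.016,0,0.014,0,0,0]]}}

```text
clock: 5.05
ee_pos: [0.621, 0.2115, 0.126]
tool_rot: [[-0.998, 0.071, -0.003], [0.071, 0.998, 0.001], [0.003, 0.001, -1.0]]
ft_force: [-19.5, 3.1, 26.2]
gripper_width: 0.0265
grip_force: 43.3
```

On the stop (33 N). Release, go up, then over towards the tray.

{"fn": "move_arm", "kwargs": {"commands": [[0,0,0,0,0,0],[0,0,0,0,0,0],[0,0,0,0,0,0],[0,0,0,0,0,0],[0,0,0,0,0,0],[0,0,0,0,0,0],[0,0,-0.08,0,0,0],[0,0,-0.2,0,0,0],[0,0,-0.35,0,0,0],[0,0,-0.5,0,0,0],[0.1,-0.3,-0.5,0,0,0],[0.14,-0.8,-0.5,0,0,0],[0.14,-0.8,-0.5,0,0,0],[0.14,-0.8,-0.5,0,0,0],[0.14,-0.8,-0.5,0,0,0],[0.14,-0.8,-0.5,0,0,0],[0.14,-0.8,-0.5,0,0,0]], "gripper": 1}}

```text
clock: 6.47
ee_pos: [0.5627, -0.0316, 0.2731]
tool_rot: [[-0.997, 0.077, -0.0], [0.077, 0.997, -0.002], [0.0, -0.002, -1.0]]
ft_force: [1.4, 0.6, 0.7]
gripper_width: 0.0855
grip_force: 0.0
```

{"fn": "move_arm", "kwargs": {"commands": [[0.137,-0.64,0.31,0,0,0.016],[0.137,-0.64,0.31,0,0,0.016],[0.137,-0.64,0.31,0,0,0.016],[0.137,-0.64,0.31,0,0,0.016],[0.137,-0.64,0.31,0,0,0.016],[0.137,-0.64,0.31,0,0,0.016],[0.137,-0.64,0.31,0,0,0.016],[0.137,-0.64,0.31,0,0,0.016]]}}

```text
clock: 7.13
ee_pos: [0.5092, -0.2142, 0.1802]
tool_rot: [[-0.985, 0.172, 0.0], [0.172, 0.985, 0.0], [-0.0, 0.0, -1.0]]
ft_force: [-0.6, 0.5, 0.4]
gripper_width: 0.0854
grip_force: 0.0
```

```bash
cat >> h.py <<'E'
def wray(c,u,v,z):  # fisheye pixel -> point on world plane z
    K,R,t=[np.array(c[k]) for k in('K','R','t')];t=t.reshape(3)
    x=np.stack([(u-K[0,2])/K[0,0],(v-K[1,2])/K[1,1]],-1);r=np.linalg.norm(x,axis=-1,keepdims=True)+1e-9
    d=np.concatenate([x/r*np.sin(r),np.cos(r)],-1)@R; o=-R.T@t
    return o+d*((z-o[2])/d[...,2:])
E
python3 - <<'E'
from h import *
s=env.get_state();c=env.calibration('wrist');im,d=env.snapshot('wrist')
np.savez('w1',im=im,d=d,**{k:np.array(c[k]) for k in'KRt'})
cv2.imwrite('pics/w1.png',im[:,:,::-1])
H,S,V=[x.astype(int) for x in cv2.split(cv2.cvtColor(im,cv2.COLOR_RGB2HSV))]
m=((H<25)&(S>130)&(V>60)).astype(np.uint8)
n,l,st,ce=cv2.connectedComponentsWithStats(m)
for i in range(1,n):
    if st[i,4]>100:
        v,u=np.nonzero(l==i);p=wray(c,u,v,.024);r=cv2.minAreaRect(p[:,:2].astype(np.float32));print(st[i],np.round(r[0],4),np.round(r[1],4),r[2])
m=((H>70)&(H<100)&(S>40));v,u=np.nonzero(m);p=wray(c,u,v,.004)
print(s['ee_pos'],s['tool_rot'].round(3))
E
```

```text
[ 258    0   60   73 2086] [ 0.3655 -0.221 ] [0.0702 0.0434] 3.069011688232422
[442  50  24  89 120] [ 0.4462 -0.0709] [0.0902 0.0023] 8.578879356384277
[612  83   8  42 119] [0.468  0.1896] [0.0178 0.0547] 86.66675567626953
[  92  138   60   86 2602] [ 0.4728 -0.4344] [0.0928 0.0655] 3.6904959678649902
[ 283  160   66   32 1429] [ 0.505  -0.2188] [0.0629 0.0308] 79.93962860107422
[ 505  202   36   58 1072] [0.6141 0.0215] [0.0503 0.0752] 77.070068359375
[  0 246  32  44 901] [ 0.5621 -0.8019] [0.0617 0.2022] 14.564366340637207
[557 278  61  38 671] [0.7742 0.1958] [0.1605 0.0425] 84.1562271118164
[   0  304   65   96 3742] [ 1.0087 -1.2548] [0.2285 1.0041] 34.77655029296875
[ 45 346  38  35 698] [ 0.7719 -0.7897] [0.0785 0.1787] 35.00348663330078
[ 0.50918428 -0.21424585  0.18021151] [[-0.985  0.172  0.   ]
 [ 0.172  0.985  0.   ]
 [-0.     0.    -1.   ]]
```

View pics/w1.png

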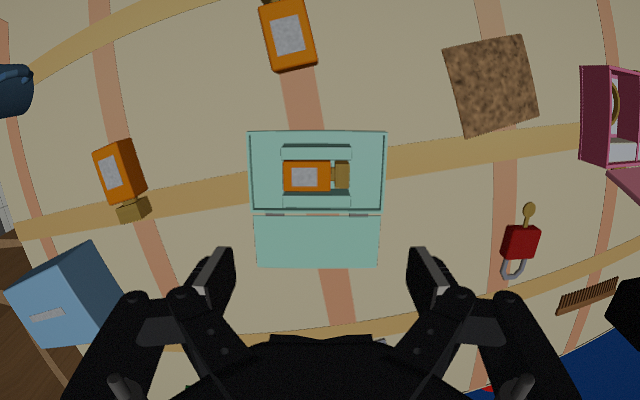

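The wrist view shows the bottle (283–349, 160–192) in the tray, cap on the +y side, centre (0.505, -0.219), long axis at 80°. It also shows the mat at (490,85) and both larger bottles. I descend.

{"fn": "move_arm", "kwargs": {"commands": [[0.01,-0.019,0.1,0,0,0],[0.01,-0.019,0.22,0,0,0],[0.01,-0.019,0.34,0,0,0],[0.01,-0.019,0.44,0,0,0],[0.01,-0.019,0.5,0,0,0],[0.01,-0.019,0.535,0,0,0],[0.01,-0.019,0.535,0,0,0],[0.01,-0.019,0.535,0,0,0]]}}

```text
clock: 7.85
ee_pos: [0.5059, -0.2193, 0.0205]
tool_rot: [[-0.985, 0.17, 0.001], [0.17, 0.985, -0.001], [-0.001, -0.001, -1.0]]
ft_force: [-0.4, -0.3, 0.3]
gripper_width: 0.0857
grip_force: 0.0
```

```bash
python3 - <<'E'
from h import *
im,d=env.snapshot('wrist')
cv2.imwrite('pics/w2.png',im[:,:,::-1])
print(env.get_state()['ft_force'],env.nose_length)
E
```

```text
[-0.56424197 -0.48055133  0.66826424] 0.011
```

View pics/w2.png

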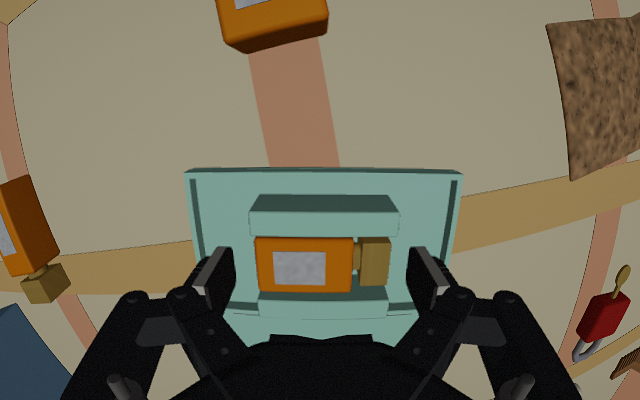

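The fingers straddle the bottle's ends with clear room either side (tips at 215 and 425, bottle 256–390). Slightly lower, then close.

{"fn": "move_arm", "kwargs": {"commands": [[0,0,0.012,0,0,0],[0,0,0.025,0,0,0],[0,0,0.025,0,0,0]]}}

```text
clock: 8.15
ee_pos: [0.5049, -0.2197, 0.0119]
tool_rot: [[-0.985, 0.171, 0.0], [0.171, 0.985, -0.0], [-0.0, -0.0, -1.0]]
ft_force: [-0.8, -0.1, -0.6]
gripper_width: 0.0853
grip_force: 0.0
```

{"fn": "move_arm", "kwargs": {"commands": [[0,0,0,0,0,0],[0,0,0,0,0,0],[0,0,0,0,0,0],[0,0,0,0,0,0],[0,0,0,0,0,0],[0,0,0,0,0,0]], "gripper": -1, "newtons": 40}}

```text
clock: 8.65
ee_pos: [0.5051, -0.2199, 0.0123]
tool_rot: [[-0.985, 0.171, 0.001], [0.171, 0.985, -0.0], [-0.001, -0.0, -1.0]]
ft_force: [-0.3, 0.5, 5.3]
gripper_width: 0.0634
grip_force: 44.5
```

{"fn": "move_arm", "kwargs": {"commands": [[0,0,-0.03,0,0,0],[0,0,-0.08,0,0,0],[0,0,-0.15,0,0,0],[0,0,-0.23,0,0,0],[0,0,-0.3,0,0,0],[0.05,0.1,-0.3,0,0,0],[0.1,0.2,-0.3,0,0,0],[0.15,0.3,-0.3,0,0,0],[0.2,0.4,-0.3,0,0,0],[0.25,0.5,-0.3,0,0,0],[0.3,0.58,-0.3,0,0,0],[0.33,0.63,-0.3,0,0,0],[0.341,0.658,-0.3,0,0,0],[0.341,0.658,-0.3,0,0,0]]}}

```text
clock: 9.82
ee_pos: [0.4377, -0.0066, 0.1022]
tool_rot: [[-0.986, 0.17, 0.0], [0.17, 0.986, 0.0], [-0.0, 0.0, -1.0]]
ft_force: [0.3, 0.4, -0.4]
gripper_width: 0.0631
grip_force: 44.3
```

```bash
python3 - <<'E'
from h import *
c=env.calibration('wrist');im,d=env.snapshot('wrist')
w=im
w2=env.snapshot('side')[0][190:310,230:400]
cv2.imwrite('pics/w3.png',np.vstack([w[:, :,::-1],np.pad(cv2.resize(w2,(280,198)),((0,0),(0,360),(0,0)))[:,:,::-1]]))
H,S,V=[x.astype(int) for x in cv2.split(cv2.cvtColor(im,cv2.COLOR_RGB2HSV))]
m=cv2.morphologyEx(((H>5)&(H<25)&(V<150)&(S>80)).astype(np.uint8),3,np.ones((7,7)))
n,l,st,ce=cv2.connectedComponentsWithStats(m)
for i in range(1,n):
    if st[i,4]>800:
        v,u=np.nonzero(l==i);p=wray(c,u,v,.004);r=cv2.minAreaRect(p[:,:2].astype(np.float32));print(st[i],np.round(r[0],4),np.round(r[1],4),r[2])
E
```

```text
[  41   97   70  107 3231] [ 0.354  -0.2355] [0.1027 0.076 ] 1.8542157411575317
[  234   118   166   184 17942] [ 0.4565 -0.0108] [0.1396 0.1623] 81.42184448242188
[   0  232   76   76 1492] [ 0.4694 -0.4219] [0.1013 0.2071] 15.01171875
```

View pics/w3.png

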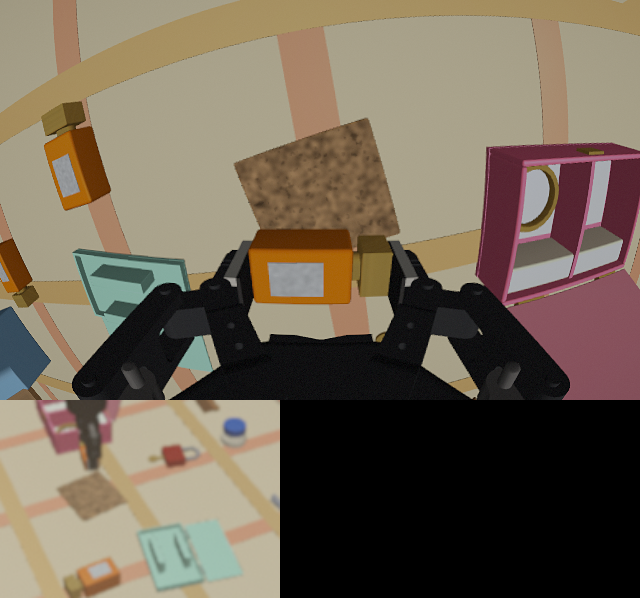

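```bash
python3 - <<'E'
from h import *
c=env.calibration('wrist');p=wray(c,np.array([234,368,400.]),np.array([163,118,232.]),.004)
print(p.round(4),(p[0]+p[2])/2,np.linalg.norm(np.diff(p,axis=0),axis=1))
E
```

```text
[[ 0.3987 -0.0701  0.004 ]
 [ 0.3828  0.0366  0.004 ]
 [ 0.4792  0.0515  0.004 ]] [ 0.43894536 -0.00929427  0.004     ] [0.10787372 0.09752734]
```

The bottle is held level (250–393, 230–303) above the mat, whose centre is about (0.439, -0.009). Lowering it.

{"fn": "move_arm", "kwargs": {"commands": [[0,0,0.08,0,0,0],[0,0,0.16,0,0,0],[0,0,0.22,0,0,0],[0,0,0.26,0,0,0],[0,0,0.28,0,0,0],[0,0,0.29,0,0,0],[0,0,0.297,0,0,0],[0,0,0.298,0,0,0],[0,0,0.298,0,0,0]]}}

```text
clock: 10.67
ee_pos: [0.4384, -0.008, 0.013]
tool_rot: [[-0.985, 0.171, 0.001], [0.171, 0.985, -0.0], [-0.001, -0.0, -1.0]]
ft_force: [-0.4, -0.4, -1.2]
gripper_width: 0.0634
grip_force: 44.3
```

{"fn": "move_arm", "kwargs": {"commands": [[0,0,0,0,0,0],[0,0,0,0,0,0],[0,0,0,0,0,0],[0,0,0,0,0,0],[0,0,0,0,0,0],[0,0,-0.1,0,0,0],[0,0,-0.2,0,0,0],[0,0,-0.3,0,0,0],[0,0,-0.4,0,0,0],[0,0,-0.4,0,0,0]], "gripper": 1}}

```text
clock: 11.5
ee_pos: [0.4402, -0.0083, 0.1373]
tool_rot: [[-0.985, 0.171, 0.009], [0.171, 0.985, -0.003], [-0.009, -0.001, -1.0]]
ft_force: [0.8, -1.0, 0.1]
gripper_width: 0.0854
grip_force: 0.0
```

```bash
cat > bot.py <<'E'
from h import *
s=env.get_state();c=env.calibration('wrist');im,d=env.snapshot('wrist')
H,S,V=[x.astype(int) for x in cv2.split(cv2.cvtColor(im,cv2.COLOR_RGB2HSV))]
import sys
v,u=np.nonzero((H<25)&(S>130)&(V>60));p=wray(c,u,v,float(sys.argv[1]))
k=np.hypot(p[:,0]-s['ee_pos'][0],p[:,1]-s['ee_pos'][1])<.05;print(k.sum(),'px',u[k].min(),u[k].max(),v[k].min(),v[k].max())
r=cv2.minAreaRect(p[k,:2].astype(np.float32));print(np.round(r[0],4),np.round(r[1],4),r[2]);print(s['ee_pos'],s['ft_force'])
cv2.imwrite(sys.argv[2],im[:,:,::-1])
E
python3 bot.py .024 pics/w4.png
```

```text
2323 px 262 369 166 237
[ 0.4461 -0.0142] [0.0671 0.0818] 8.296716690063477
[ 0.44023896 -0.00826942  0.13732275] [ 0.75014508 -0.97246324  0.11491715]
```

{"fn": "move_arm", "kwargs": {"commands": [[0,0,0,0,0,0.25],[0,0,0,0,0,0.25],[0,0,0,0,0,0.25],[0,0,0,0,0,0.25],[0,0,0,0,0,0.25],[0,0,0,0,0,0.25],[0,0,0,0,0,0.25],[0,0,0,0,0,0.25],[0,0,0,0,0,0.25],[0,0,0,0,0,0.25],[0,0,0,0,0,0.25],[0,0,0,0,0,0.25],[0,0,0,0,0,0.25],[0,0,0,0,0,0.25],[0,0,0,0,0,0.25]], "gripper": 0.2}}

```text
clock: 12.8
ee_pos: [0.4375, -0.0076, 0.1316]
tool_rot: [[0.169, 0.986, -0.002], [0.986, -0.169, 0.0], [0.0, -0.002, -1.0]]
ft_force: [0.6, -0.5, -0.2]
gripper_width: 0.0509
grip_force: 0.0
```

```bash
sed -i 's/V>60/V>150/' bot.py; python3 bot.py .024 pics/w4.png
```

```text
1147 px 304 339 180 231
[ 0.4366 -0.0181] [0.0447 0.0288] 80.33997344970703
[ 0.43754325 -0.00762324  0.13160331] [ 0.5645128  -0.52889672 -0.24169675]
```

View pics/w4.png

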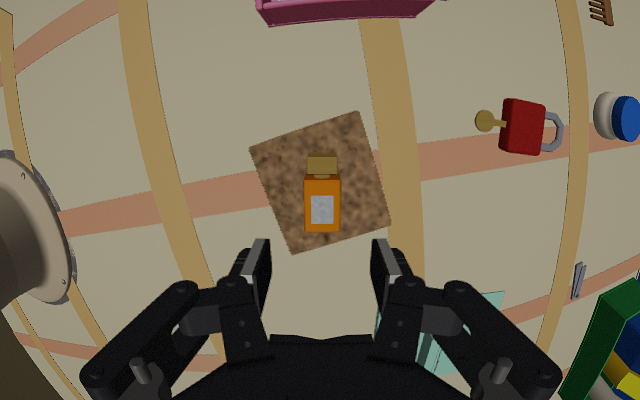

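The bottle lies flat on the mat (304–340, 153–231), released, cap towards +y. I regrasp it across its sides.

{"fn": "move_arm", "kwargs": {"commands": [[-0.014,0,0.1,0,0,0],[-0.014,0,0.22,0,0,0],[-0.014,0,0.31,0,0,0],[-0.014,0,0.36,0,0,0],[-0.014,0,0.379,0,0,0],[-0.014,0,0.379,0,0,0],[-0.014,0,0.379,0,0,0]]}}

```text
clock: 13.43
ee_pos: [0.4376, -0.012, 0.0193]
tool_rot: [[0.17, 0.985, 0.001], [0.985, -0.17, -0.0], [-0.0, 0.001, -1.0]]
ft_force: [-0.2, 0.3, 0.4]
gripper_width: 0.051
grip_force: 0.0
```

{"fn": "move_arm", "kwargs": {"commands": [[0,0,0,0,0,0],[0,0,0,0,0,0],[0,0,0,0,0,0],[0,0,0,0,0,0],[0,0,0,0,0,0],[0,0,0,0,0,0]], "gripper": -1}}

```text
clock: 13.93
ee_pos: [0.4379, -0.012, 0.02]
tool_rot: [[0.171, 0.985, 0.002], [0.985, -0.171, -0.001], [-0.0, 0.002, -1.0]]
ft_force: [-0.7, 0.8, 6.5]
gripper_width: 0.0292
grip_force: 40.4
```

{"fn": "move_arm", "kwargs": {"commands": [[0,0,-0.03,0,0,0],[0,0,-0.1,0,0,0],[0,0,-0.2,0,0,0],[0,0,-0.3,0,0,0],[0,0,-0.37,0,0,0],[0,0,-0.4,0,0,0],[0,0,-0.4,0,0,0]]}}

```text
clock: 14.52
ee_pos: [0.438, -0.0121, 0.1408]
tool_rot: [[0.171, 0.985, 0.004], [0.985, -0.171, -0.001], [-0.001, 0.004, -1.0]]
ft_force: [-0.3, 0.5, -0.6]
gripper_width: 0.0291
grip_force: 39.8
```

{"fn": "move_arm", "kwargs": {"commands": [[0.1,0,0,0,0,0],[0.2,0,0,0,0,0],[0.3,0,0,0,0,0],[0.4,0,0,0,0,0],[0.5,-0.01,0,0,0,-0.01],[0.6,-0.01,0,0,0,-0.016],[0.7,-0.02,0,0,0,-0.016],[0.8,-0.023,0,0,0,-0.016],[0.87,-0.023,0,0,0,-0.016],[0.916,-0.023,0,0,0,-0.016],[0.916,-0.023,0,0,0,-0.016],[0.916,-0.023,0,0,0,-0.016]]}}

```text
clock: 15.52
ee_pos: [0.4768, 0.26, 0.1372]
tool_rot: [[0.07, 0.998, -0.003], [0.998, -0.07, -0.001], [-0.001, -0.002, -1.0]]
ft_force: [-0.4, -0.5, -0.7]
gripper_width: 0.0291
grip_force: 39.7
```

```bash
python3 bot.py .13 pics/w5.png; python3 - <<'E'
from h import *
n='side';im,d,P=cloud(n)
np.savez('side3',im=im,d=d,P=P); z=P[...,2]
# rim points of box (z~.055): white padding/pink
H,S,V=[x.astype(int) for x in cv2.split(cv2.cvtColor(im,cv2.COLOR_RGB2HSV))]
m=((H>150)|(H<6))&(S>40)&(d>0)&(abs(z-.055)<.004)
m[:170]=0;m[225:]=0;m[:,:240]=0;m[:,305:]=0
r=cv2.minAreaRect(P[m][:,:2].astype(np.float32));print(m.sum(),r)
E
```

```text
3109 px 289 352 236 314
[0.4758 0.2453] [0.0501 0.0324] 85.99639892578125
[0.47679519 0.26000636 0.13724743] [-0.38954499 -0.48242685 -0.71060316]
203 ((0.4889644384384155, 0.21905305981636047), (0.18653953075408936, 0.13013941049575806), 85.8891372680664)
```

View pics/w5.png

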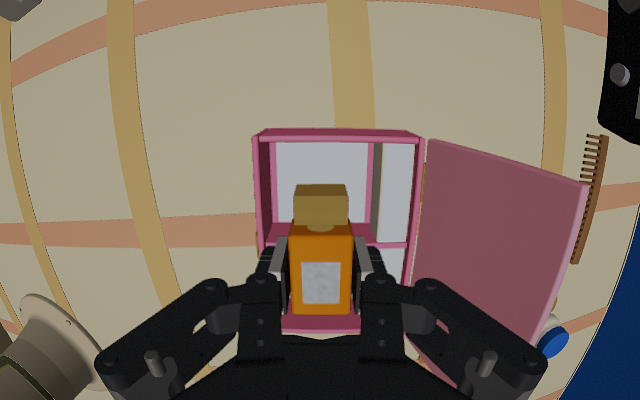

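The bottle is held level, cap away (+y), above the empty compartment (rim corners at (254,137) and (423,137)). I check the box position with these corners.

```bash
python3 - <<'E'
from h import *
c=env.calibration('wrist');p=wray(c,np.array([253,424.]),np.array([135,137.]),.055)[:,:2]
print(p.round(4),np.linalg.norm(p[1]-p[0]))
a=np.deg2rad(-4.1);X=np.array([np.cos(a),np.sin(a)]);Y=np.array([-X[1],X[0]])
e=p.mean(0);print('centre',e-.089*Y,'cell',e-.046*Y-.0125*X)
s=env.get_state();w=e-.046*Y-.0125*X-.0035*Y-s['ee_pos'][:2];R=s['tool_rot'][:2,:2];print('shift',w@R/.3)
E
```

```text
[[0.4333 0.314 ]
 [0.555  0.3047]] 0.12203789054423107
centre [0.48779396 0.22056832] cell [0.47840034 0.26435199]
shift [0.00579512 0.00295001]
```

{"fn": "move_arm", "kwargs": {"commands": [[0.003,0.004,0.05,0,0,0],[0.003,0.004,0.1,0,0,0],[0.003,0.004,0.15,0,0,0],[0.003,0.004,0.2,0,0,0],[0.003,0.004,0.25,0,0,0],[0.003,0.004,0.29,0,0,0],[0.003,0.004,0.32,0,0,0],[0.003,0.004,0.345,0,0,0],[0.003,0.004,0.36,0,0,0],[0.003,0.004,0.37,0,0,0],[0.003,0.004,0.378,0,0,0],[0.003,0.004,0.382,0,0,0],[0.003,0.004,0.382,0,0,0]]}}

```text
clock: 16.7
ee_pos: [0.4789, 0.2609, 0.0243]
tool_rot: [[0.072, 0.997, 0.0], [0.997, -0.072, 0.0], [0.0, 0.0, -1.0]]
ft_force: [-0.2, 0.3, -0.3]
gripper_width: 0.0296
grip_force: 39.8
```

Still about 3 mm up and free of contact. Down the rest slowly.

{"fn": "move_arm", "kwargs": {"commands": [[0,0,0.003,0,0,0],[0,0,0.006,0,0,0],[0,0,0.009,0,0,0],[0,0,0.009,0,0,0]]}}

```text
clock: 17.03
ee_pos: [0.4787, 0.2609, 0.0214]
tool_rot: [[0.071, 0.997, -0.0], [0.997, -0.071, -0.0], [-0.0, -0.0, -1.0]]
ft_force: [-1.3, 0.5, -0.4]
gripper_width: 0.0289
grip_force: 39.8
```

{"fn": "move_arm", "kwargs": {"commands": [[0,0,0.003,0,0,0],[0,0,0.005,0,0,0],[0,0,0.005,0,0,0]]}}

```text
clock: 17.28
ee_pos: [0.4789, 0.2609, 0.021]
tool_rot: [[0.071, 0.997, 0.0], [0.997, -0.071, -0.0], [-0.0, 0.0, -1.0]]
ft_force: [-3.6, -1.7, 9.6]
gripper_width: 0.0293
grip_force: 41.1
```

{"fn": "move_arm", "kwargs": {"commands": [[0,0,0,0,0,0],[0,0,0,0,0,0],[0,0,0,0,0,0],[0,0,0,0,0,0],[0,0,-0.03,0,0,0],[0,0,-0.1,0,0,0],[0,0,-0.2,0,0,0],[0,0,-0.3,0,0,0],[0,0,-0.4,0,0,0],[0,0,-0.5,0,0,0],[0,0,-0.5,0,0,0]], "gripper": 0.05}}

```text
clock: 18.2
ee_pos: [0.4806, 0.2616, 0.1762]
tool_rot: [[0.071, 0.997, 0.009], [0.997, -0.071, 0.003], [0.003, 0.009, -1.0]]
ft_force: [-0.2, 0.5, 0.7]
gripper_width: 0.0446
grip_force: 0.0
```

```bash
python3 bot.py .029 pics/w6.png; python3 - <<'E'
from h import *
im,d,P=cloud('side')
a=np.deg2rad(-4.1);X=np.array([np.cos(a),np.sin(a)])
h=cv2.cvtColor(im,cv2.COLOR_RGB2HSV).reshape(-1,3).astype(int);P=P.reshape(-1,3);q=(P[:,:2]-[.5508,.2147]); x=q@X; y=q@[-X[1],X[0]]
m=((h[:,0]>155)|(h[:,0]<4))&(h[:,1]>40)&(P[:,2]>.075)&(P[:,2]<.25)&(abs(x)<.15)&(abs(y)<.12)
print('lid',m.sum(),np.pi/2+np.arctan(np.polyfit(P[m,2],x[m],1)[0]))
E
```

```text
882 px 302 332 164 209
[0.4785 0.2565] [0.0442 0.0279] 86.5495834350586
[0.48060886 0.26157635 0.17618447] [-0.20699336  0.51967719  0.6517189 ]
lid 621 1.8510817678735325
```

View pics/w6.png

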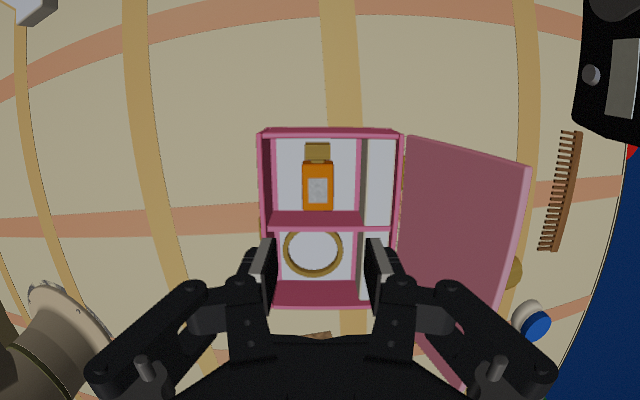

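The bottle lies flat and central in the empty compartment (302–332, 143–209), the bangle at (313,252) is undisturbed, and the lid is open at 1.85 rad. Handing in.

```bash
python3 -c "
from plant import env
print(env.sign_off())"
```

```text
the job is handed in; nothing more can be done
None
```

I handed the job in at about 18 s of the 72 s limit; the sign-off gave no verdict, but the last pictures show the lid open on its stop (about 1.85 rad), the small amber bottle lying flat, label up and released in the empty compartment, and the bangle where it was.

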